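Check the pan with the infrared thermometer, then click the hot plate down to low

ROBOT

A 7-joint arm with a two-finger parallel gripper is mounted at the origin on a cart in front of the work surface, level with it; the furniture and walls round the work are solid. World frame = base frame: x ahead of the robot, y to its left, z up, the work surface at z = 0. Lengths are in m, angles in degrees, forces in N, time in s.
With the tool pointing down it reaches from about 0.425 to 0.875 m from the base axis. Payload 4.7 kg.
Tool frame: the origin (TCP) lies midway between the tips of the shut fingers; the grasp point (between the pads) lies 19 mm behind it; z points along the fingers, y is the direction in which the jaws open and shut (so a half turn about z gives the same grasp; the last joint's range is limited). The gripper opens to 87 mm and grips with 3 to 60 N. Pads are 19 mm wide; open, the fingers measure 117 mm over their backs; the gripper's body (75 mm by 190 mm) begins 51 mm behind the grasp point.
Start: joints at [67.042, 18.392, -4.016, 83.108, 1.295, 78.541, -3.26], TCP at [0.262, -0.595, 0.199] pointing down, gripper open.
Joint ranges: [-163.93, 163.93], [-17.29, 119.83], [-79.2, 71.16], [3.27, 140.29], [-89.18, 269.18], [5.43, 117.66], [-154.24, 154.24]. Speed limits (degrees/s): [147.25, 147.25, 180, 180, 180, 180, 180].

INTERFACE

Orientations are given as [roll, pitch, yaw] about the fixed x, y, z axes, in that order (R = Rz(yaw) Ry(pitch) Rx(roll)).
In Python, from cell import env gives the robot as it stands. The module is installed in compiled form; this text tells all that it offers.
- The arm moves only by the tool servo_tool, never from a script. Its argument "plan" is a list of rows, each a list of 3 entries, a list of its own where there are three numbers: the opening, from 0 (shut) to 1 (fully open), then the shift along the tool's x, y, z in cm, then the turn, a rotation vector about the tool's x, y, z in degrees. A call has 1 to 20 rows; each row shifts and turns the pose as measured when the row begins, along the tool's axes as they then stand; what a row does not reach is not made up. A row lasts 1/12 s, in which the tool goes at most 41.7 mm and 7.16 degrees, less where a joint would pass 70% of its speed; a pose out of reach is approached as far as the arm can. A call is refused whole if a number of a shift passes 4.17 or a number of a turn 7.16, either way. A call with a gripper value outside its range is refused whole. The fingers move at their own pace and stop on an object; "force" is the grip in N (left out, the last holds). Time passes only in rows, so rows that do not move let the fingers close. It gives the time, the measured TCP pose, the force and the opening at its end, in the units of the state.
- env.get_obs(): the state, without advancing time (a new reading comes with each control period).
- env.read_camera(name): name is "scene" or "top" or "wrist"; returns a dict with "image" (384x512x3 uint8, blue, green, red), "fx", "fy", "cx", "cy" (pixels), "rvec" (rotation vector, rad) and "tvec" (3), from world to camera coordinates, as OpenCV has them; the wrist camera has in their place "T_tool_cam" (4x4, takes a point from camera to tool coordinates, whose origin is the TCP and whose axes are the flange's). Camera axes: x right, y down, z forward; pixel columns grow to the right and rows downward; lengths in m; the calibration is good to about 2 mm. A picture is of the moment at which its call begins: read the wrist's pose just before it. There is no depth.
- env.sign_off(): hands the job in, once; it reports no verdict.
The state is a dict: "time_s": time; "qpos": joint angles; "joint_velocities": joint speeds; "effort": joint torques, N m; "tool_pos": TCP position; "tool_rot": TCP orientation; "force": force on the tool from outside, world axes, zero at the start; "wrist_torque": the same for the moment, N m; "grip_width": finger opening in m.
Only numpy, scipy, OpenCV 4.12 (cv2) and the standard library are available. Lean on these libraries where they do the work, as an engineer would, in place of code of your own. Each camera call takes 0.05 s, during which the arm holds its last target. There are 200 camera calls.

TASK

Check the heat of the pan on the hot plate: pick up the infrared thermometer from the chopping board, point its nose at the middle of the pan's floor from about 15 cm away, slanting down at 30 to 50 degrees so that it sees over the rim, and hold it still there for two seconds. Then lay it back on the chopping board, flat on the same side as before, without dropping it, and after that turn the hot plate's knob clockwise until it clicks over from full to low. Leave the pan where it stands on the plate and do not disturb the mug, tub and jar nearby.

Things in the scene. Friction and masses are not known exactly. Their poses are not given: they have to be found in the camera images.
- thermometer: Pistol-shaped infrared thermometer, grey and black, 0.22 kg, on its side: barrel 150 mm long, 42 wide, 40 thick, round black nose 37 across; black handle 36 wide, 40 thick leaves the rear half to -y, ending 110 mm from the barrel's axis. Origin: on the underside as it lies, below the barrel's axis, 80 mm behind the nose's front. x along the barrel to the nose, z up as it lies; axis at z = 20 mm.
- thermometer_grip (a point): Where to take the thermometer: on the barrel's axis, 62 mm behind the front of the nose, ahead of handle and trigger; the barrel is boxy and 42 mm wide from 30 mm behind this point (where the trigger begins) to 24 mm ahead of it. Axes as the thermometer's: close the fingers along y.
- thermometer_nose (a point): Centre of the thermometer's front opening, on the barrel's axis. x points out of the nose along the line of sight; it reads whatever that line meets. Axes as the thermometer's.
- pan_middle (a point): Middle of the cooking floor (upper face of the 5 mm base) of the dark, round, two-handled pan that stands loose on the hot plate: 196 mm across the rim, rim 37 mm above this point, floor about 165 mm across, a loop handle at either side (+y and -y of the pan) reaching 133 mm from the middle. z is up.
- hot_plate: Fixed electric hot plate: aluminium housing 220 mm deep (x), 240 wide (y), 75 high; round dark plate 152 mm across, top at 84 mm, centre 34 mm to +x of the origin. Along its front (-x, towards the robot) a black fascia slopes 26 degrees from level, with the knob on its right half (-y) and printed dots that grow from low to full. Origin: centre of the underside.
- knob_grip (a point): On the axis of the hot plate's black knob, in its bar grip. z points out of the fascia along the knob's axis (26 degrees from vertical, leaning to the robot), x along the bar to its white pointer mark. The bar is 43 mm long (x), 14 wide (y), and stands from 16 mm below to 10 mm above this point, on a round skirt 47 mm across. Close the fingers along y.
- hob_knob (a joint): Knob angle (rad), growing clockwise as seen looking at the fascia: 0 = full (pointer at the largest dot, upper left), 1.2 = low (pointer at the smallest dot, upper right). A spring click holds it at either setting: about 0.2 N m turns it past the middle, then it springs over to the other.
- board: Fixed wooden chopping board, 190 mm (x) by 260 mm (y), 18 mm thick, beside the hot plate (left or right of it). Origin: centre of its underside.
- mug: Mug, 78 mm across, 112 mm over the handle, 92 mm high; bystander. Origin: centre of its underside.
- tub: Small white tub with a blue lid, 69 mm across, 66 mm high; bystander. Origin: centre of its underside.
- brown_jar: Brown jar with a black lid, 72 mm across, 87 mm high; bystander. Origin: centre of its underside.

How it is judged:
By the outcome, as a careful person would: the job done as asked, in the order asked, and still so for the second after the job is handed in, with the robot touching nothing.
It also fails if it takes over 64 s, if anything falls off the work surface, if the arm or the gripper's body presses on something with over 40 N, if the wrist force passes 120 N, or if a joint passes its speed limit or range.

## Working session

There is one attempt and no reset: what is moved stays moved. The work goes in short steps, Python scripts to look and compute and a tool call to move; the robot and the scene stay as the last step left them, time stands still between calls to the robot, and variables do not carry over. Pictures are saved under pics/ and viewed, about 8 in all and at most 12, crops included, and the job is handed in when it is done.

Besides the shell and the picture viewer there is one more tool, called after "Call:" as name(argument=value, ...) on one line, values as JSON. servo_tool: Moves the arm, as the interface text tells. Its arguments: {"type":"object","properties":{"plan":{"type":"array"},"force":{"type":"number"}},"required":["plan"]}

```bash
mkdir -p pics
python3 - <<'E'
from cell import env
import cv2,numpy as np,json
o=env.get_obs();print({k:np.round(v,3).tolist() for k,v in o.items()})
for n in("scene","top"):
    c=env.read_camera(n);cv2.imwrite(f"pics/{n}0.png",c["image"])
    np.savez(f"{n}.npz",**c)
    R=cv2.Rodrigues(np.array(c["rvec"]))[0];print(n,c["fx"],c["cx"],c["cy"],"pos",(-R.T@np.array(c["tvec"]).ravel()).round(3),R.round(2).tolist())
c=env.read_camera("wrist");print(c["T_tool_cam"],c["fx"])
E
```

```text
{'time_s': 0.0, 'qpos': [67.041, 18.437, -4.016, 83.177, 1.294, 78.538, -3.259], 'joint_velocities': [-0.011, 0.029, 0.005, 0.013, -0.062, 0.019, -0.03], 'effort': [-0.001, -49.129, -0.404, -31.252, -0.064, 0.044, 0.0], 'tool_pos': [0.262, -0.594, 0.198], 'tool_rot': [-179.893, 0.005, 23.769], 'force': [-0.493, 0.243, 0.277], 'wrist_torque': [-0.073, 0.035, -0.035], 'grip_width': 0.087}
scene 431.76842940450786 257.4648223270262 193.53329911560377 pos [-0.202  1.198  1.017] [[-0.85, -0.53, 0.0], [-0.3, 0.48, -0.82], [0.43, -0.7, -0.57]]
top 440.6346877855413 251.0684453016452 198.80290324321803 pos [-0.325  0.436  1.638] [[-0.41, -0.91, 0.01], [-0.78, 0.34, -0.53], [0.48, -0.22, -0.85]]
[[-3.26718544e-05 -9.70001729e-01 -2.43098015e-01  6.66856267e-02]
 [ 9.99999998e-01 -4.24950939e-05  3.51646647e-05 -1.77060041e-04]
 [-4.44402586e-05 -2.43098014e-01  9.70001729e-01 -1.86391377e-01]
 [ 0.00000000e+00  0.00000000e+00  0.00000000e+00  1.00000000e+00]] 308.77959817949875
```

View pics/scene0.png

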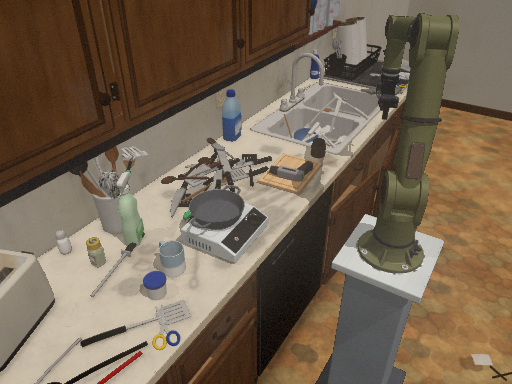

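View pics/top0.png

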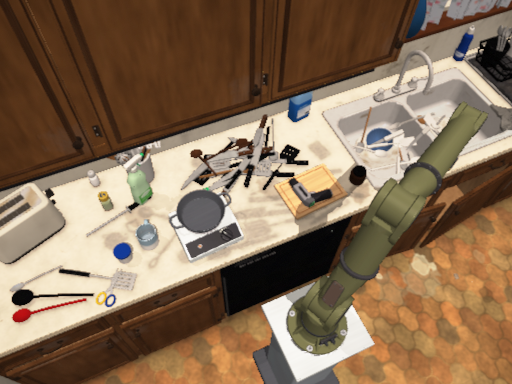

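The scene shows the hot plate with pan near top px (205,225), the board with the thermometer at (312,192), the jar right of the board (358,175), and mug and tub left of the plate. Next: an enlarged crop of both views.

Run:
```python
import cv2,numpy as np
t=cv2.imread("pics/top0.png")[160:270,160:380];s=cv2.imread("pics/scene0.png")[130:270,160:340]
# top crop x3.6 ; scene x 4
a=cv2.resize(t,None,fx=3.6,fy=3.6,interpolation=cv2.INTER_CUBIC);cv2.imwrite("pics/topc.png",a)
b=cv2.resize(s,None,fx=4,fy=4,interpolation=cv2.INTER_CUBIC);cv2.imwrite("pics/scenec.png",b)
```

```text
(no output)
```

View pics/topc.png

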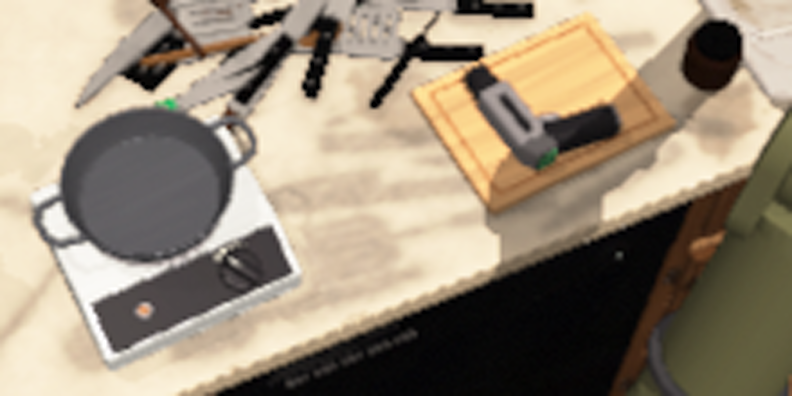

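The crop shows the thermometer with its nose at (480,78), rear (545,155) and handle end (615,122). The board corners are about (412,93),(588,15),(672,122),(492,210), the pan rim spans x 62..233, and the knob is at (238,265).

```bash
cat > h.py <<'E'
import cv2,numpy as np
from scipy.spatial.transform import Rotation as Ro
def K(c): return np.array([[c["fx"],0,c["cx"]],[0,c["fy"],c["cy"]],[0,0,1]],float)
def ray(c,px):
    v=np.linalg.inv(K(c))@[px[0],px[1],1]
    if "Twc" in c: T=c["Twc"];return T[:3,3],T[:3,:3]@v
    R=cv2.Rodrigues(np.array(c["rvec"]))[0];return -R.T@np.array(c["tvec"]).ravel(),R.T@v
def onz(c,px,z):
    o,d=ray(c,px);return o+d*(z-o[2])/d[2]
def proj(c,P):
    P=np.atleast_2d(P)
    if "Twc" in c: T=np.linalg.inv(c["Twc"])
    else:
        T=np.eye(4);T[:3,:3]=cv2.Rodrigues(np.array(c["rvec"]))[0];T[:3,3]=np.array(c["tvec"]).ravel()
    q=(T[:3,:3]@P.T+T[:3,3:4]);q=K(c)@q;return (q[:2]/q[2]).T
def Ttool(o):
    T=np.eye(4);T[:3,:3]=Ro.from_euler("xyz",o["tool_rot"],degrees=True).as_matrix();T[:3,3]=o["tool_pos"];return T
def wrist(env):
    o=env.get_obs();c=dict(env.read_camera("wrist"));c["Twc"]=Ttool(o)@np.array(c["T_tool_cam"]);return c
E
python3 - <<'E'
from h import *
c=dict(np.load("top.npz"))
f=lambda u,v,z:onz(c,(160+u/3.6,160+v/3.6),z).round(3)
print("board",[f(*p,.018).tolist() for p in[(412,93),(588,15),(672,122),(492,210)]])
print("nose",f(480,76,.045),"rear",f(545,155,.05),"handle",f(615,120,.04))
print("knob",f(238,262,.075))
print("rim",[f(*p,.126).tolist() for p in[(62,185),(233,185),(150,108),(147,260)]])
print("handles",f(36,215,.115),f(255,140,.115))
print("plate",[f(*p,z).tolist() for p,z in[((110,365),.0),((300,282),.0),((32,190),.075)]])
E
```

```text
board [[0.61, -0.116, 0.018], [0.628, -0.372, 0.018], [0.445, -0.388, 0.018], [0.424, -0.131, 0.018]]
nose [ 0.584 -0.193  0.045] rear [ 0.45  -0.211  0.05 ] handle [ 0.465 -0.315  0.04 ]
knob [0.452 0.178 0.075]
rim [[0.593, 0.327, 0.126], [0.517, 0.155, 0.126], [0.649, 0.203, 0.126], [0.468, 0.274, 0.126]]
handles [0.574 0.365 0.115] [0.568 0.108 0.115]
plate [[0.427, 0.345, 0.0], [0.436, 0.11, 0.0], [0.631, 0.357, 0.075]]
```

View pics/scenec.png

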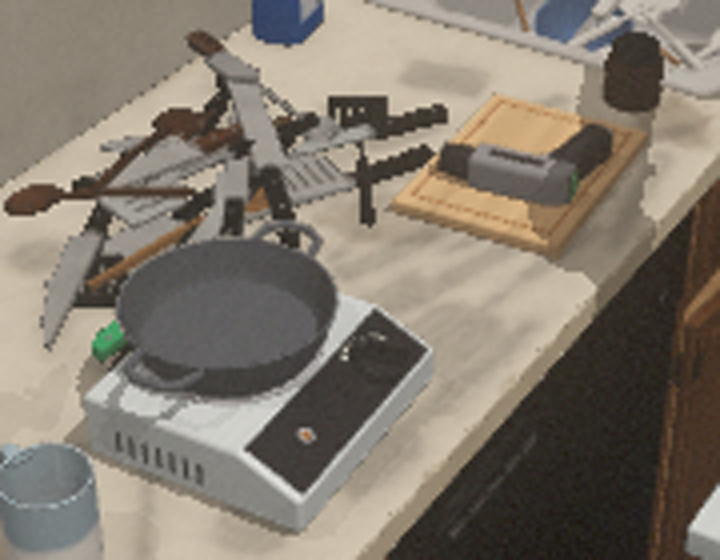

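The scene crop agrees with the top view: thermometer on its side on the board, nose away from the robot, and the pan centred near (0.57,0.237). Moving over the thermometer for a close look.

Call:
servo_tool(plan=[[1,[1.5,-1,0],[0,0,0]],[1,[3.2,-2,0],[0,0,0]],[1,[3.2,-2,0],[0,0,0]],[1,[3.2,-2,0],[0,0,0]],[1,[3.2,-2,0],[0,0,0]],[1,[3.2,-2,0],[0,0,0]],[1,[3.2,-2,0],[0,0,0]],[1,[3.2,-2,0],[0,0,0]],[1,[3.2,-2,0],[0,0,0]],[1,[3.2,-2,0],[0,0,0]],[1,[3.2,-2,0],[0,0,0]],[1,[3.2,-2,0],[0,0,0]],[1,[2,-1.3,0],[0,0,0]],[1,[0,0,0],[0,0,5.3]],[1,[0,0,0],[0,0,5.3]],[1,[0,0,0],[0,0,5.3]]], force=25)

```text
time_s: 1.48
tool_pos: [0.5257, -0.1961, 0.19]
tool_rot: [-179.6, 0.4, 7.2]
force: [0.0, 0.2, -1.2]
grip_width: 0.0867
```

Run:
```python
from h import *
from cell import env
c=wrist(env);o=env.get_obs();print(o["tool_pos"],o["tool_rot"],o["time_s"],np.round(o["qpos"],1))
np.savez("w1.npz",**c);im=cv2.resize(c["image"],None,fx=1.5,fy=1.5,interpolation=cv2.INTER_CUBIC)
cv2.imwrite("pics/w1.png",im)
```

```text
[ 0.52558406 -0.19631351  0.18995181] [-179.57002412    0.45363299    6.88889657] 1.5333 [ 37.    9.5 -21.3  95.6   3.3  76.2 -68. ]
```

View pics/w1.png

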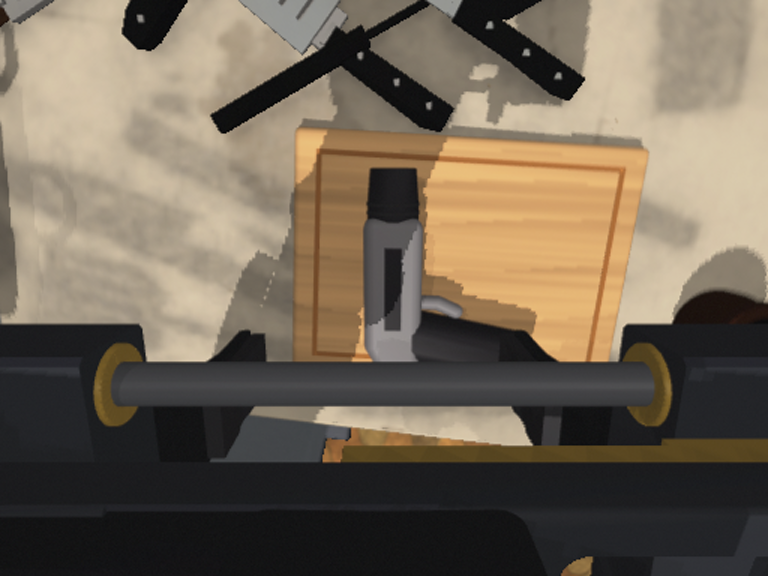

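The wrist view shows the nose front at (394,168), barrel edges at about x 364 and 423 around row 225, trigger at (440,305), and handle to lower right.

Run:
```python
from h import *
c=dict(np.load("w1.npz"))
f=lambda u,v,z:onz(c,(u/1.5,v/1.5),z).round(4)
n=f(394,168,.038);print("nose",n)
a=f(371,168,.04);b=f(418,168,.04);print(a,b,np.linalg.norm(a-b))
for v,l,r in((222,364.5,423.5),(345,366,413)):
    a=f(l,v,.055);b=f(r,v,.055);print(v,a,b,(a+b)/2,np.linalg.norm(a-b))
print("rear",f(390,361,.05))
print("left edge",f(364.5,225,.05)-f(365.5,335,.05))
print("slot",f(393,249,.058),f(393,330,.058))
print("board",[f(*p,.018) for p in((296,128),(648,149))])
print("trigger front",f(424,300,.038))
```

```text
nose [ 0.5969 -0.1942  0.038 ]
[ 0.5949 -0.1782  0.04  ] [ 0.599  -0.2108  0.04  ] 0.032856810557325845
222 [ 0.5586 -0.1785  0.055 ] [ 0.5636 -0.2187  0.055 ] [ 0.5611 -0.1986  0.055 ] 0.04050975191234823
345 [ 0.4691 -0.1899  0.055 ] [ 0.4735 -0.2243  0.055 ] [ 0.4713 -0.2071  0.055 ] 0.03468025374762992
rear [ 0.4567 -0.2095  0.05  ]
left edge [0.0809 0.0102 0.    ]
slot [ 0.5429 -0.2003  0.058 ] [ 0.4842 -0.208   0.058 ]
board [array([ 0.6162, -0.1196,  0.018 ]), array([ 0.6338, -0.3782,  0.018 ])]
trigger front [ 0.5041 -0.2293  0.038 ]
```

Call:
servo_tool(plan=[[1,[0.9,0.6,1],[0,0,0]],[1,[0,0,3],[0,0,0]],[1,[0,0,3],[0,0,0]],[1,[0,0,3],[0,0,0]],[1,[0,0,2.5],[0,0,0]],[1,[0,0,1],[0,0,0]],[1,[0,0,0],[0,0,0]]])

```text
time_s: 2.12
tool_pos: [0.5354, -0.2026, 0.0513]
tool_rot: [-179.8, 0.3, 7.6]
force: [0.1, 0.9, 0.8]
grip_width: 0.0871
```

Call:
servo_tool(plan=[[1,[0,-0.1,2],[0,0,0]],[1,[0,0,0.9],[0,0,0]],[1,[0,0,0],[0,0,0]],[1,[0,0,0],[0,0,0]]])

```text
time_s: 2.45
tool_pos: [0.5371, -0.2032, 0.025]
tool_rot: [-179.9, 0.1, 7.7]
force: [1.3, -0.7, -0.1]
grip_width: 0.087
```

Call:
servo_tool(plan=[[1,[0,0,0.35],[0,0,0]],[0.3,[0,0,0],[0,0,0]],[0.3,[0,0,0],[0,0,0]],[0.3,[0,0,0],[0,0,0]],[0.3,[0,0,0],[0,0,0]],[0.3,[0,0,0],[0,0,0]],[0.3,[0,0,0],[0,0,0]],[0.3,[0,0,0],[0,0,0]],[0.3,[0,0,0],[0,0,0]]], force=35)

```text
time_s: 3.2
tool_pos: [0.5414, -0.2044, 0.0276]
tool_rot: [179.8, -0.4, 7.7]
force: [-0.0, 0.6, -0.9]
grip_width: 0.0417
```

Run:
```python
from h import *
from cell import env
o=env.get_obs();print({k:np.round(o[k],4).tolist() for k in("time_s","tool_pos","tool_rot","force","grip_width","qpos")})
```

```text
{'time_s': 3.2, 'tool_pos': [0.5414, -0.2044, 0.0276], 'tool_rot': [179.8493, -0.3963, 7.6802], 'force': [-0.0043, 0.5508, -0.9314], 'grip_width': 0.0417, 'qpos': [35.6932, 19.0815, -20.534, 104.0674, 7.7616, 57.7954, -70.226]}
```

Call:
servo_tool(plan=[[0.2,[0,0,-1],[0,0,0]],[0.2,[0,0,-2],[0,0,0]],[0.2,[0,0,-3],[0,0,0]],[0.2,[0,0,-3],[0,0,0]],[0.2,[0,0,-3],[0,0,0]],[0.2,[0,0,-3],[0,0,0]],[0.2,[0,0,-3],[0,0,0]],[0.2,[0,0,-2],[0,0,0]]], force=55)

```text
time_s: 3.87
tool_pos: [0.5331, -0.202, 0.2301]
tool_rot: [-179.6, 0.6, 7.7]
force: [-0.1, -0.1, -0.9]
grip_width: 0.0409
```

Run:
```python
from h import *
from cell import env
from scipy.optimize import least_squares
T=dict(np.load("top.npz"));S=dict(np.load("scene.npz"))
th=np.linspace(0,2*np.pi,721)
obs=[(T,3.6,(160,160),62,233,104,262),(S,4,(160,130),116,338,237,397)]
def ext(c,k,off,p,which):
    C=np.c_[p[0]+.098*np.cos(th),p[1]+.098*np.sin(th),0*th+p[2]]
    q=(proj(c,C)-off)*k;return np.array([q[:,0].min(),q[:,0].max(),q[:,1].min(),q[:,1].max()])
def f(p):
    r=[]
    for c,k,off,*e in obs:
        d=ext(c,k,off,p,0)-e;r+=list(d[:2])+[d[2],d[3]*0.3]
    return r
s=least_squares(f,[.57,.237,.126]);print(s.x,np.round(s.fun,1))
o=env.get_obs();print(o["tool_pos"],o["tool_rot"],o["force"],o["grip_width"],o["time_s"])
np.savez("w2.npz",**wrist(env))
c=dict(np.load("w2.npz"));cv2.imwrite("pics/w2.png",c["image"])
s2=env.read_camera("scene")["image"]
cv2.imwrite("pics/m2.png",np.hstack([cv2.resize(c["image"],(533,400)),cv2.resize(s2[110:210,260:327],(267,400))]))
```

```text
[0.56472938 0.23678423 0.11916017] [-2.4  3.8  1.8 -1.2 -1.9  0.5  2.  -7.6]
[ 0.53307973 -0.20200978  0.23013734] [-179.57711748    0.58777118    7.74973283] [-0.12985992 -0.07524749 -0.94911391] 0.040944995939706484 3.8667
```

View pics/m2.png

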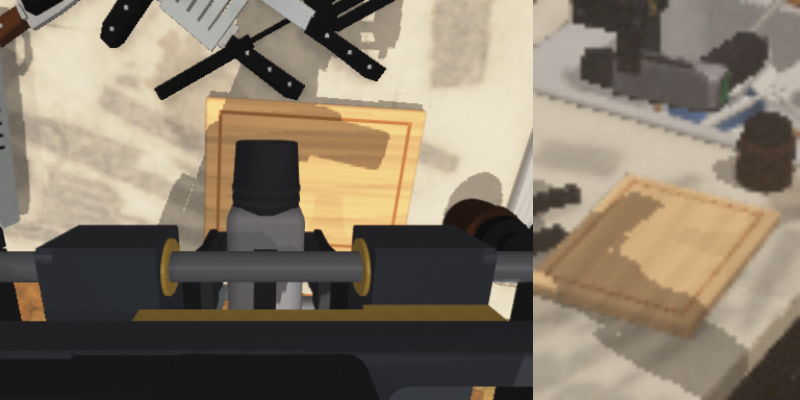

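The thermometer is held level, the nose front is at wrist px (267,142) in this picture, and the scene crop shows it clear of the board. Carrying it towards the pan.

Call:
servo_tool(plan=[[0.2,[0.4,-1.6,-0.8],[0,0,0]],[0.2,[0.8,-3.2,-0.8],[0,0,0]],[0.2,[0.8,-3.2,-0.8],[0,0,0]],[0.2,[0.8,-3.2,-0.8],[0,0,0]],[0.2,[0.8,-3.2,-0.8],[0,0,0]],[0.2,[0.8,-3.2,-0.8],[0,0,0]],[0.2,[0.8,-3.2,-0.8],[0,0,0]],[0.2,[0.8,-3.2,-0.8],[0,0,0]],[0.2,[0.8,-3.2,0],[0,0,0]],[0.2,[0.4,-1.5,0],[0,0,-3]]])

```text
time_s: 4.8
tool_pos: [0.563, 0.0945, 0.2857]
tool_rot: [-179.6, 1.5, 9.9]
force: [0.2, 1.4, -2.6]
grip_width: 0.0408
```

Call:
servo_tool(plan=[[0.2,[0,0,0],[0,0,-5]],[0.2,[0,0,0],[0,0,-6.8]],[0.2,[0,0,0],[0,0,-6.8]],[0.2,[0,0,0],[0,0,-6.8]],[0.2,[0,0,0],[0,0,-6.8]],[0.2,[0,0,0],[0,0,-6.8]],[0.2,[0,0,0],[0,0,-6.8]],[0.2,[0,0,0],[0,0,-6.8]],[0.2,[0,0,0],[0,0,-6.8]],[0.2,[0,0,0],[0,0,-6.8]],[0.2,[0,0,0],[0,0,-6.8]],[0.2,[0,0,0],[0,0,-6]]])

```text
time_s: 5.8
tool_pos: [0.5539, 0.0957, 0.2676]
tool_rot: [-176.8, -0.1, 93.3]
force: [-0.9, -0.8, -2.5]
grip_width: 0.041
```

Run:
```python
from h import *
from cell import env
o=env.get_obs();print({k:np.round(o[k],4).tolist() for k in("time_s","tool_pos","tool_rot","force","grip_width","qpos")})
c=wrist(env);np.savez("w3.npz",**c)
cv2.imwrite("pics/w3.png",cv2.resize(c["image"][:300],None,fx=1.5,fy=1.5,interpolation=cv2.INTER_CUBIC))
```

```text
{'time_s': 5.8, 'tool_pos': [0.5539, 0.0957, 0.2676], 'tool_rot': [-176.7767, -0.0686, 93.2669], 'force': [-0.9031, -0.8374, -2.4999], 'grip_width': 0.041, 'qpos': [24.1958, 12.8239, -42.8224, 85.5517, 7.7882, 88.1172, -15.3427]}
```

View pics/w3.png

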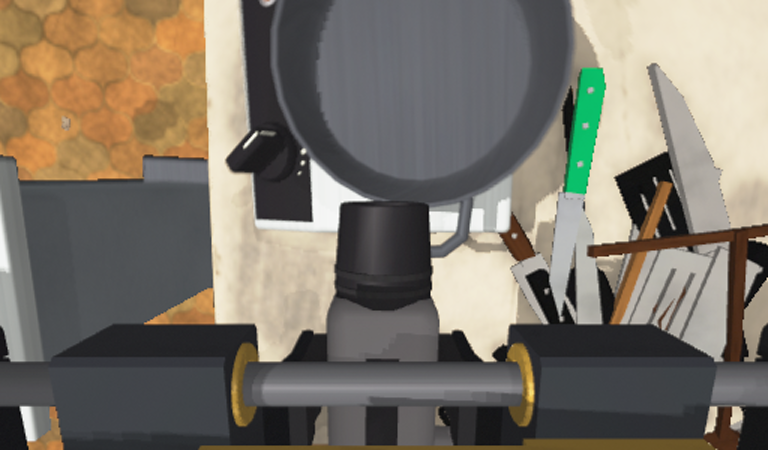

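The wrist view shows the pan rim (left edge 272, right edge 574, bottom about 203 behind the nose) and the knob near (270,155).

Run:
```python
from h import *
from scipy.optimize import least_squares
c=dict(np.load("w3.npz"))
f=lambda u,v,z:onz(c,(u/1.5,v/1.5),z).round(4)
def fit(pts,z,r):
    P=np.array([f(*p,z)[:2] for p in pts]);print(P.tolist())
    s=least_squares(lambda q:np.hypot(*(P-q[:2]).T)-q[2],[.57,.237,r]);print(s.x,s.fun.round(4))
    s=least_squares(lambda q:np.hypot(*(P-q[:2]).T)-r,[.57,.237]);print(s.x,s.fun.round(4))
fit([(272,60),(574,50),(300,140),(537,150),(340,187),(455,197)],.126,.098)
fit([(318,60),(526,60),(335,120),(505,130),(430,181)],.089,.0825)
print("knob",f(262,150,.08),f(285,170,.07))
```

```text
[[0.4661, 0.2315], [0.6597, 0.2459], [0.4854, 0.1823], [0.645, 0.1844], [0.5139, 0.1527], [0.5937, 0.1506]]
[0.56280628 0.23990061 0.0973809 ] [-0.0003 -0.0003 -0.0009  0.0018  0.0026 -0.0029]
[0.56276857 0.24070243] [-0.0009 -0.0009 -0.0011  0.0017  0.0027 -0.0027]
[[0.4893, 0.2408], [0.6384, 0.2474], [0.5031, 0.2002], [0.6294, 0.1997], [0.5774, 0.16]]
[0.56526453 0.23528179 0.07425518] [ 0.0019 -0.0001 -0.0029 -0.0009  0.002 ]
[0.56499892 0.24675518] [-0.0066 -0.0091 -0.005  -0.0027  0.0051]
knob [0.4447 0.176  0.08  ] [0.4605 0.1618 0.07  ]
```

Call:
servo_tool(plan=[[0.2,[-0.3,0,0],[0,-3,0.4]],[0.2,[-0.3,0,0],[0,-5.5,0.4]],[0.2,[-0.3,0,0],[0,-5.5,0.4]],[0.2,[-0.3,0,0],[0,-5.5,0.4]],[0.2,[-0.3,0,0],[0,-5.5,0.4]],[0.2,[-0.3,0,0],[0,-5.5,0.4]],[0.2,[-0.3,0,0],[0,-5.5,0.4]],[0.2,[0,0,0],[0,-3,0]],[0.2,[0,0,0],[0,0,0]]])

```text
time_s: 6.6
tool_pos: [0.554, 0.0653, 0.2645]
tool_rot: [-176.6, 41.1, 91.7]
force: [-0.6, 1.0, -2.9]
grip_width: 0.0413
```

```bash
cat > aim.py <<'E'
from h import *
from cell import env
import sys
P=np.array([.564,.239,.089])
def rel(Rt,pt):
    o=env.get_obs();T=Ttool(o);R=T[:3,:3]
    print("t",round(o["time_s"],2),"pos",np.round(o["tool_pos"],4),"rot",np.round(o["tool_rot"],2),"f",np.round(o["force"],1),"w",round(o["grip_width"],4),"q",np.round(o["qpos"],1))
    print("shift cm",(R.T@(pt-T[:3,3])*100).round(2),"turn",np.rad2deg(Ro.from_matrix(R.T@Rt).as_rotvec()).round(2))
    return T
NT=np.array([.0565,0,-.0104])   # nose in tool frame
def aim():
    Rt=Ro.from_euler("xyz",[180,40,90],degrees=True).as_matrix()
    N=P-.15*Rt[:,0];T=rel(Rt,N-Rt@NT)
    n=T[:3,:3]@NT+T[:3,3];d=T[:3,0];hit=n+d*(P[2]-n[2])/d[2]
    print("nose",n.round(3),"hit off",(hit-P).round(4),"dist",np.linalg.norm(P-n).round(4),"slant",np.rad2deg(np.arcsin(-d[2])).round(2))
E
python3 -c "import aim;aim.aim()"
```

```text
t 6.6 pos [0.554  0.0653 0.2645] rot [-176.58   41.12   91.71] f [-0.6  1.  -2.9] w 0.0413 q [ -1.9  24.7 -40.1  83.7  44.5 107.5 -41.2]
shift cm [3.97 1.22 3.19] turn [-2.31  1.16  1.27]
nose [0.553 0.115 0.235] hit off [-0.0159  0.043   0.    ] dist 0.1921 slant 41.12
```

Call:
servo_tool(plan=[[0.2,[1,0.3,0.8],[-0.8,0.4,0.4]],[0.2,[1.2,0.35,1],[-0.8,0.4,0.4]],[0.2,[1.2,0.35,1],[-0.7,0.3,0.4]],[0.2,[0.5,0.2,0.4],[0,0,0]],[0.2,[0,0,0],[0,0,0]],[0.2,[0,0,0],[0,0,0]],[0.2,[0,0,0],[0,0,0]]])

```text
time_s: 7.18
tool_pos: [0.565, 0.0723, 0.2097]
tool_rot: [-179.9, 39.6, 89.7]
force: [-0.6, 0.4, -2.1]
grip_width: 0.0412
```

Run:
```python
import aim;from h import *;from cell import env
aim.aim();c=wrist(env);aim.aim()
c2=dict(np.load("w3.npz"))
cv2.imwrite("pics/w4.png",np.hstack([cv2.resize(x["image"][:300],(400,234)) for x in(c2,c)]))
s=env.read_camera("scene")["image"][90:250,150:310]; t=env.read_camera("top")["image"][150:270,140:300]
cv2.imwrite("pics/m4.png",np.vstack([cv2.imread("pics/w4.png"),np.hstack([cv2.resize(s,(366,366)),cv2.resize(t,(434,366))])]))
```

```text
t 7.18 pos [0.565  0.0723 0.2097] rot [-179.88   39.57   89.69] f [-0.6  0.4 -2.1] w 0.0412 q [ -1.7  26.4 -40.   87.4  45.  101.3 -45.9]
shift cm [-0.12 -0.1  -0.43] turn [-0.32 -0.43 -0.24]
nose [0.565 0.123 0.182] hit off [ 0.0019 -0.0043  0.    ] dist 0.1489 slant 39.57
t 7.23 pos [0.5651 0.0722 0.21  ] rot [-179.92   39.58   89.64] f [ 0.2 -0.2 -1.4] w 0.0411 q [ -1.7  26.4 -40.   87.3  45.  101.3 -45.9]
shift cm [-0.09 -0.12 -0.41] turn [-0.31 -0.42 -0.28]
nose [0.565 0.122 0.182] hit off [ 0.0022 -0.0041  0.    ] dist 0.1492 slant 39.58
```

View pics/m4.png

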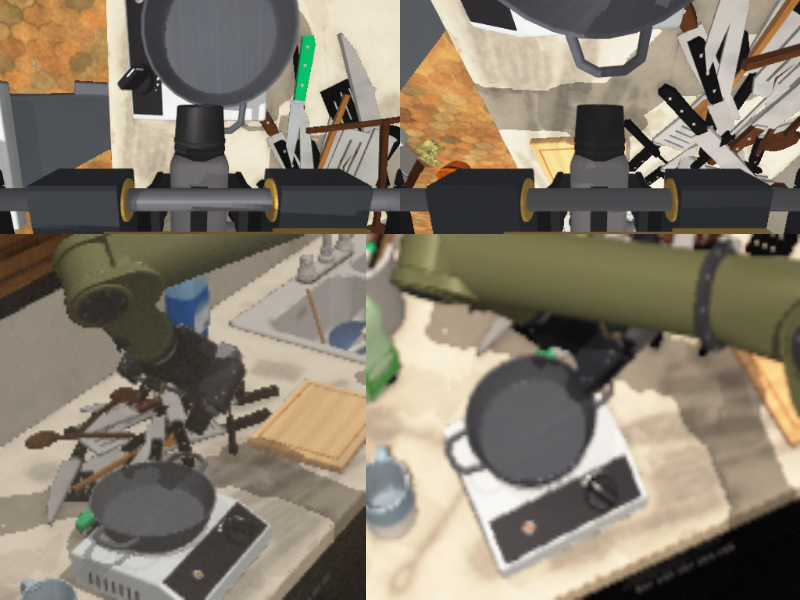

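The nose sits unmoved in the grip in the wrist view, and the thermometer points down into the pan over its -y rim. Holding still: the arm keeps its last target during camera calls.

Run:
```python
import aim;from cell import env
aim.aim()
for _ in range(48): env.read_camera("wrist")
aim.aim()
```

```text
t 7.33 pos [0.5651 0.0728 0.21  ] rot [-179.95   39.56   89.69] f [-0.8  0.6 -2.3] w 0.0411 q [ -1.7  26.4 -40.   87.4  45.  101.3 -45.9]
shift cm [-0.14 -0.11 -0.37] turn [-0.26 -0.44 -0.24]
nose [0.565 0.123 0.182] hit off [ 0.002  -0.0034  0.    ] dist 0.1487 slant 39.56
t 9.73 pos [0.5648 0.073  0.2092] rot [-179.86   39.59   89.8 ] f [ 0.1 -0.2 -1.8] w 0.041 q [ -1.8  26.4 -40.   87.4  45.  101.3 -45.9]
shift cm [-0.2  -0.08 -0.42] turn [-0.27 -0.41 -0.16]
nose [0.565 0.123 0.181] hit off [ 0.0014 -0.0042  0.    ] dist 0.1481 slant 39.59
```

Call:
servo_tool(plan=[[0.2,[-1.5,0,0],[0,0,0]],[0.2,[-3,0,0],[0,0,0]],[0.2,[-3,0,0],[0,0,0]],[0.2,[-3,0,0],[0,0,0]],[0.2,[-1.5,0,0],[0,3,0]],[0.2,[0,0,0],[0,5.5,0]],[0.2,[0,0,0],[0,5.5,0]],[0.2,[0,0,0],[0,5.5,0]],[0.2,[0,0,0],[0,5.5,0]],[0.2,[0,0,0],[0,5.5,0]],[0.2,[0,0,0],[0,5.5,0]],[0.2,[0,0,0],[0,3.5,3]],[0.2,[0,0,0],[0,0,6]],[0.2,[0,0,0],[0,0,6.8]],[0.2,[0,0,0],[0,0,6.8]],[0.2,[0,0,0],[0,0,6.8]],[0.2,[0,0,0],[0,0,6.8]],[0.2,[0,0,0],[0,0,6.8]],[0.2,[0,0,0],[0,0,6.8]],[0.2,[0,0,0],[0,0,6.8]]])

```text
time_s: 11.4
tool_pos: [0.5585, -0.0302, 0.2888]
tool_rot: [-178.9, 0.1, 31.1]
force: [-0.5, 0.3, -0.8]
grip_width: 0.0407
```

Call:
servo_tool(plan=[[0.2,[0,0,0],[0,0,6.8]],[0.2,[0,0,0],[0,0,6.8]],[0.2,[0,0,0],[0,0,6.8]],[0.2,[0,0,0],[0,0,3]],[0.2,[0,0,0],[0,0,0]]])

```text
time_s: 11.82
tool_pos: [0.5557, -0.0317, 0.2883]
tool_rot: [-179.4, 0.9, 6.3]
force: [-0.7, 0.4, -1.6]
grip_width: 0.0412
```

```bash
cat >> aim.py <<'E'
def place(z):
    rel(Ro.from_euler("xyz",[179.85,-.4,7.68],degrees=True).as_matrix(),np.array([.5414,-.2044,z]))
E
python3 -c "import aim;aim.place(.10)"
```

```text
t 11.82 pos [ 0.5557 -0.0317  0.2883] rot [-179.37    0.88    6.32] f [-0.7  0.4 -1.6] w 0.0412 q [ 27.6   7.9 -29.8  86.6   3.4  87.4 -85.8]
shift cm [-3.03 17.21 18.7 ] turn [-0.79  1.28 -1.36]
```

Call:
servo_tool(plan=[[0.2,[-0.3,1.5,0.6],[-0.3,0.4,-0.4]],[0.2,[-0.5,3.1,1.5],[-0.3,0.4,-0.5]],[0.2,[-0.5,3.1,3],[-0.2,0.4,-0.4]],[0.2,[-0.5,3.1,3],[0,0,0]],[0.2,[-0.5,3.1,3],[0,0,0]],[0.2,[-0.5,2.3,3],[0,0,0]],[0.2,[-0.2,1,3],[0,0,0]],[0.2,[0,0,1.3],[0,0,0]],[0.2,[0,0,0],[0,0,0]]])

```text
time_s: 12.57
tool_pos: [0.5493, -0.2117, 0.1013]
tool_rot: [179.4, -0.4, 9.2]
force: [-0.6, 0.3, -2.2]
grip_width: 0.0411
```

```bash
python3 -c "import aim;aim.place(.0285)"
```

```text
t 12.57 pos [ 0.5493 -0.2117  0.1013] rot [179.41  -0.42   9.2 ] f [-0.6  0.3 -2.2] w 0.0411 q [ 37.7  15.7 -22.6  99.1   6.9  65.9 -67.7]
shift cm [-0.71 -0.92  7.26] turn [ 0.43 -0.03  1.52]
```

Call:
servo_tool(plan=[[0.2,[-0.3,-0.4,1.5],[0.2,0,0.7]],[0.2,[-0.3,-0.4,2],[0.2,0,0.7]],[0.2,[-0.1,-0.1,1.5],[0,0,0]],[0.2,[0,0,0.5],[0,0,0]],[0.2,[0,0,0.2],[0,0,0]]])

```text
time_s: 12.98
tool_pos: [0.5427, -0.2041, 0.0462]
tool_rot: [179.7, -0.5, 8.2]
force: [0.0, 0.1, -1.6]
grip_width: 0.0411
```

```bash
python3 -c "import aim;aim.place(.0285)"
```

```text
t 12.98 pos [ 0.5427 -0.2041  0.0462] rot [179.69  -0.51   8.21] f [ 0.   0.1 -1.6] w 0.0411 q [ 37.1  18.  -22.3 103.2   7.9  59.7 -69.9]
shift cm [-0.15  0.    1.77] turn [ 0.15 -0.11  0.53]
```

Call:
servo_tool(plan=[[0.2,[0,0,0.4],[0,0,0.4]],[0.2,[0,0,0.4],[0,0,0]],[0.2,[0,0,0.3],[0,0,0]],[0.2,[0,0,0.3],[0,0,0]],[0.2,[0,0,0.2],[0,0,0]],[0.2,[0,0,0.1],[0,0,0]]])

```text
time_s: 13.48
tool_pos: [0.5471, -0.2045, 0.0331]
tool_rot: [179.5, -0.9, 8.0]
force: [-0.1, -1.4, -2.4]
grip_width: 0.0409
```

Call:
servo_tool(plan=[[0.2,[-0.2,0,0.25],[0.2,-0.4,0]],[0.2,[-0.2,0,0.25],[0.1,-0.2,0]],[0.2,[-0.1,0,0.2],[0,0,0]],[0.2,[-0.1,0,0.15],[0,0,0]]])

```text
time_s: 13.82
tool_pos: [0.5434, -0.2053, 0.0275]
tool_rot: [179.7, -0.5, 8.0]
force: [-1.7, 2.6, 8.4]
grip_width: 0.0412
```

```bash
python3 -c "import aim;aim.place(.0276)"
```

```text
t 13.82 pos [ 0.5434 -0.2053  0.0275] rot [179.71  -0.46   7.97] f [-1.7  2.6  8.4] w 0.0412 q [ 36.9  19.4 -22.  103.8   8.6  57.8 -70.5]
shift cm [-0.19 -0.12 -0.01] turn [ 0.14 -0.06  0.29]
```

Contact with the board (8 N up) at the height where it was picked up; releasing.

Call:
servo_tool(plan=[[0.6,[0,0,0],[0,0,0]],[0.8,[0,0,0],[0,0,0]],[1,[0,0,0],[0,0,0]],[1,[0,0,0],[0,0,0]],[1,[0,0,0],[0,0,0]],[1,[0,0,0],[0,0,0]]])

```text
time_s: 14.32
tool_pos: [0.5444, -0.2064, 0.0288]
tool_rot: [179.6, -0.6, 8.0]
force: [-0.2, -0.1, 0.5]
grip_width: 0.0735
```

Call:
servo_tool(plan=[[1,[-0.1,0,-0.5],[0,0,0]],[1,[-0.1,0,-1.5],[0,0,0]],[1,[0,0,-3],[0,0,0]],[1,[0,0,-3],[0,0,0]],[1,[0,0,-3],[0,0,0]],[1,[0,0,-3],[0,0,0]],[1,[0,0,-3],[0,0,0]],[1,[0,0,-3],[0,0,0]],[1,[0,0,-2],[0,0,0]]])

```text
time_s: 15.07
tool_pos: [0.5344, -0.2039, 0.2532]
tool_rot: [-179.9, 0.2, 8.0]
force: [0.2, 0.3, -0.1]
grip_width: 0.0871
```

```bash
cat >> aim.py <<'E'
def knob(K,az,off,pyaw=2,tilt=26):
    # knob frame: z out of fascia; tool x opposite to the pointer; az = pointer angle left of uphill
    Rf=Ro.from_euler("ZY",[pyaw,-tilt],degrees=True)   # fascia: x uphill, y left, z out
    Rt=(Rf*Ro.from_euler("z",az+180,degrees=True)*Ro.from_euler("x",180,degrees=True)).as_matrix()
    rel(Rt,np.array(K)+Rf.apply([0,0,off]))
E
python3 - <<'E'
import aim;from h import *;from cell import env
aim.knob([.447,.172,.08],34,.12)
c=wrist(env);np.savez("w5.npz",**c)
E
```

```text
t 15.07 pos [ 0.5344 -0.2039  0.2532] rot [-179.94    0.18    8.  ] f [ 0.2  0.3 -0.1] w 0.0871 q [ 38.6   9.1 -23.   88.9   3.6  82.9 -66.6]
shift cm [ -8.63 -38.98   6.6 ] turn [ 33.43  12.23 148.52]
```

Call:
servo_tool(plan=[[0.45,[-0.3,-1.6,0],[0,0,-3]],[0.45,[-0.5,-3.2,0],[0,0,0]],[0.45,[-0.5,-3.2,0],[0,0,0]],[0.45,[-0.5,-3.2,0],[0,0,0]],[0.45,[-0.5,-3.2,0],[0,0,0]],[0.45,[-0.5,-3.2,0],[0,0,0]],[0.45,[-0.5,-3.2,0],[0,0,0]],[0.45,[-0.5,-3.2,0],[0,0,0]],[0.45,[-0.5,-3.2,0],[0,0,0]],[0.45,[-0.5,-3.2,0],[0,0,0]],[0.45,[-0.5,-3.2,0],[0,0,0]],[0.45,[-0.5,-3.2,0],[0,0,0]],[0.45,[-0.3,-1.6,0],[0,0,-4]],[0.45,[0,0,0],[0,0,-7]],[0.45,[0,0,0],[0,0,-7]],[0.45,[0,0,0],[0,0,-7]],[0.45,[0,0,0],[0,0,-7]],[0.45,[0,0,0],[0,0,-7]],[0.45,[0,0,0],[0,0,-7]],[0.45,[0,0,0],[0,0,-7]]])

```text
time_s: 16.78
tool_pos: [0.394, 0.1787, 0.2582]
tool_rot: [178.8, 0.3, 64.7]
force: [-0.1, 0.2, -0.5]
grip_width: 0.0392
```

Call:
servo_tool(plan=[[0.45,[0,0,0],[0,0,-7.1]],[0.45,[0,0,0],[0,0,-7.1]],[0.45,[0,0,0],[0,0,-7.1]],[0.45,[0,0,0],[0,0,-7.1]],[0.45,[0,0,0],[0,0,-7.1]],[0.45,[0,0,0],[0,0,-7.1]],[0.45,[0,0,0],[0,0,-7.1]],[0.45,[0,0,0],[0,0,-7.1]],[0.45,[0,0,0],[0,0,-7.1]],[0.45,[0,0,0],[0,0,-7.1]],[0.45,[0,0,0],[0,0,-7.1]],[0.45,[0,0,0],[0,0,-7.1]],[0.45,[0,0,0],[0,0,-7.1]],[0.45,[0,0,0],[0,0,-7.1]],[0.45,[0,0,0],[0,0,-7.1]],[0.45,[0,0,0],[0,0,-7.1]],[0.45,[0,0,0],[0,0,-7.1]]])

```text
time_s: 18.2
tool_pos: [0.3894, 0.1786, 0.2585]
tool_rot: [-178.8, 1.0, -173.5]
force: [0.7, 0.8, -0.6]
grip_width: 0.0391
```

Run:
```python
import aim
aim.knob([.447,.172,.08],34,.12)
```

```text
t 18.2 pos [0.3894 0.1786 0.2585] rot [-178.84    0.97 -173.52] f [ 0.7  0.8 -0.6] w 0.0391 q [  1.7 -10.8 -26.9 106.2  -3.5  82.8  72.1]
shift cm [-0.28 -0.75  7.09] turn [  7.29 -24.15 -28.81]
```

Call:
servo_tool(plan=[[0.45,[0,0,1],[1.2,-4,-4.8]],[0.45,[0,0,1],[1.2,-4,-4.8]],[0.45,[0,0,1],[1.2,-4,-4.8]],[0.45,[0,0,1],[1.2,-4,-4.8]],[0.45,[0,0,0],[1.2,-4,-4.8]],[0.45,[0,0,0],[1.2,-4,-4.8]],[0.45,[0,0,0],[0,0,0]]])

```text
time_s: 18.78
tool_pos: [0.4147, 0.2014, 0.2181]
tool_rot: [-169.6, 14.6, -149.3]
force: [-1.2, 0.3, -0.1]
grip_width: 0.039
```

Run:
```python
import aim;from h import *;from cell import env
aim.knob([.447,.172,.08],34,.12)
c=wrist(env);np.savez("w6.npz",**c);aim.knob([.447,.172,.08],34,.12)
q=proj(c,[[.447,.172,.08]])[0];print(q)
w5=np.load("w5.npz")["image"]
cv2.imwrite("pics/m6.png",np.vstack([cv2.resize(c["image"],(576,432),interpolation=cv2.INTER_CUBIC),np.hstack([cv2.resize(w5[60:284],(384,168)),np.zeros((168,192,3),np.uint8)])]))
```

```text
t 18.78 pos [0.4147 0.2014 0.2181] rot [-169.6    14.65 -149.31] f [-1.2  0.3 -0.1] w 0.039 q [-23.7 -17.3 -13.2 118.7   8.8  65.   79.8]
shift cm [ 4.   -1.25  2.34] turn [ 2.31 -8.22 -6.13]
t 18.83 pos [0.4151 0.2014 0.2193] rot [-169.87   14.7  -149.56] f [ 1.5 -1.1 -0.1] w 0.0391 q [-24.6 -17.3 -12.2 118.6   8.9  65.1  79.6]
shift cm [ 4.06 -1.24  2.45] turn [ 2.5  -8.2  -6.39]
[239.20996237 158.65423113]
```

View pics/m6.png

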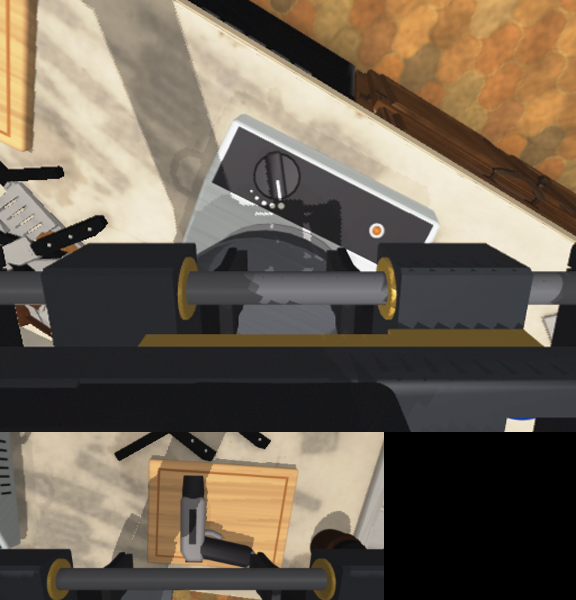

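The lower inset shows the thermometer lying flat on the board. In the upper picture the knob skirt is centred at about (277,176) with the white pointer running to (281,200) towards the pan. Joint 2 is at its limit here, so I'll measure and then back away from that pose.

Run:
```python
from h import *
T=dict(np.load("top.npz"));S=dict(np.load("scene.npz"));w3=dict(np.load("w3.npz"));w6=dict(np.load("w6.npz"))
rays=[ray(w6,(277/1.125,176/1.125)),ray(w3,(268/1.5,156/1.5)),ray(T,(160+238/3.6,160+264/3.6)),ray(S,(160+372/4,130+350/4))]
def tri(rs):
    A=0;b=0
    for o,d in rs:
        d=d/np.linalg.norm(d);M=np.eye(3)-np.outer(d,d);A=A+M;b=b+M@o
    x=np.linalg.solve(A,b);return x.round(4),[np.linalg.norm(np.cross(x-o,d/np.linalg.norm(d))).round(4) for o,d in rs]
print(tri(rays),tri(rays[:2]),tri(rays[:3]))
f=lambda u,v,z:onz(T,(160+u/3.6,160+v/3.6),z)
g=lambda u,v,z:onz(w6,(u/1.125,v/1.125),z)
# fascia corners in w6 view: front right (235,117), rear right (~212,180)
for z in(.03,.04,.05,.06,.07,.075):print(z,g(238,122,z).round(3),g(436,226,z).round(3),onz(w6,(277/1.125,176/1.125),z).round(3),onz(w3,(268/1.5,156/1.5),z).round(3))
print("rear edge top",f(278,228,.075),f(90,308,.075),"front corner",f(300,275,.04))
cv2.imwrite("pics/k.png",np.hstack([cv2.resize(w6["image"][90:220,170:400],None,fx=3.4,fy=3.4,interpolation=cv2.INTER_CUBIC)]))
```

```text
(array([0.4486, 0.1762, 0.0726]), [np.float64(0.0042), np.float64(0.0045), np.float64(0.0027), np.float64(0.0034)]) (array([0.446 , 0.1747, 0.0683]), [np.float64(0.0027), np.float64(0.0027)]) (array([0.4475, 0.1758, 0.0718]), [np.float64(0.0032), np.float64(0.0039), np.float64(0.0039)])
0.03 [0.432 0.115 0.03 ] [0.422 0.354 0.03 ] [0.464 0.178 0.03 ] [0.435 0.173 0.03 ]
0.04 [0.429 0.117 0.04 ] [0.418 0.348 0.04 ] [0.459 0.178 0.04 ] [0.438 0.173 0.04 ]
0.05 [0.425 0.119 0.05 ] [0.415 0.343 0.05 ] [0.454 0.178 0.05 ] [0.441 0.173 0.05 ]
0.06 [0.421 0.12  0.06 ] [0.412 0.338 0.06 ] [0.45  0.178 0.06 ] [0.444 0.172 0.06 ]
0.07 [0.418 0.122 0.07 ] [0.408 0.333 0.07 ] [0.445 0.177 0.07 ] [0.446 0.172 0.07 ]
0.075 [0.416 0.123 0.075] [0.406 0.331 0.075] [0.443 0.177 0.075] [0.448 0.172 0.075]
rear edge top [0.47345689 0.12013215 0.075     ] [0.46433843 0.34617105 0.075     ] front corner [0.42586238 0.1140266  0.04      ]
```

View pics/k.png

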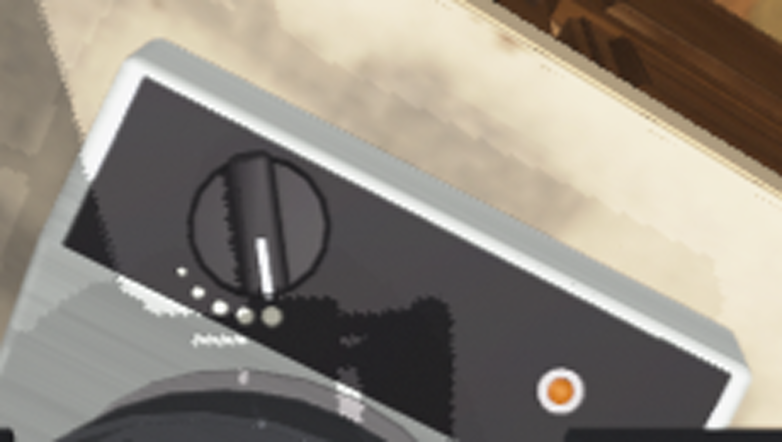

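The close crop shows the skirt centre at (258,226) and the pointer from (260,238) to (268,295), aimed at the largest dot.

Run:
```python
from h import *;import aim
w6=dict(np.load("w6.npz"))
K=np.array([.439,.175,.082]);Rf=Ro.from_euler("ZY",[2.3,-26],degrees=True);n=Rf.apply([0,0,1])
def pl(u,v,h):
    o,d=ray(w6,(170+u/3.4,90+v/3.4));return Rf.inv().apply(o+d*((K+h*n-o)@n)/(d@n)-K)
print("skirt",pl(258.5,226,-.016),[pl(*p,-.016).round(4) for p in((188,226),(329,226),(258,152),(258,300))])
for a,b in(((260,238),(268,295)),((267,160),(286,290)),((233,165),(247,290))):
    v=pl(*b,.01)-pl(*a,.01);print(pl(*a,.01).round(4),pl(*b,.01).round(4),np.rad2deg(np.arctan2(v[1],v[0])).round(1))
aim.knob(K,34,.05,2.3)
```

```text
skirt [ 0.00054613  0.00196407 -0.016     ] [array([ 0.011 , -0.0182, -0.016 ]), array([-0.01  ,  0.0222, -0.016 ]), array([-0.0203, -0.009 , -0.016 ]), array([ 0.0219,  0.0128, -0.016 ])]
[0.0041 0.0042 0.01  ] [0.0181 0.0142 0.01  ] 35.3
[-0.0173 -0.0045  0.01  ] [0.0143 0.0183 0.01  ] 35.8
[-0.0113 -0.0128  0.01  ] [0.0197 0.0079 0.01  ] 33.6
t 18.83 pos [0.4151 0.2014 0.2193] rot [-169.87   14.7  -149.56] f [ 1.5 -1.1 -0.1] w 0.0391 q [-24.6 -17.3 -12.2 118.6   8.9  65.1  79.6]
shift cm [ 3.52 -0.9   8.93] turn [ 2.4  -8.26 -6.67]
```

Call:
servo_tool(plan=[[0.45,[0.5,-0.2,2],[0,0,0]],[0.45,[0.9,-0.2,2.2],[0,0,0]],[0.45,[0.9,-0.2,2.2],[0.8,-2.5,-2]],[0.45,[0.8,-0.2,1.5],[0.8,-2.5,-2]],[0.45,[0,0,0],[0.8,-2.5,-2]],[0.45,[0,0,0],[0,0,0]]])

```text
time_s: 19.33
tool_pos: [0.4371, 0.1861, 0.1284]
tool_rot: [-164.9, 20.4, -142.1]
force: [-0.4, 0.3, 0.2]
grip_width: 0.0391
```

```bash
python3 -c "import aim;aim.knob([.44,.1765,.082],34,.03,2.3)"
```

```text
t 19.33 pos [0.4371 0.1861 0.1284] rot [-164.94   20.39 -142.05] f [-0.4  0.3  0.2] w 0.0391 q [-28.3 -17.2  -9.2 131.6  17.   46.3  77.9]
shift cm [2.02 0.19 1.32] turn [-0.24 -1.19 -0.87]
```

Call:
servo_tool(plan=[[0.45,[1,0.1,0.7],[-0.1,-0.6,-0.4]],[0.45,[1,0.1,0.6],[-0.1,-0.6,-0.4]],[0.45,[0,0,0],[0,0,0]]])

```text
time_s: 19.58
tool_pos: [0.4339, 0.179, 0.1062]
tool_rot: [-164.9, 21.1, -141.4]
force: [-1.5, -1.3, 0.7]
grip_width: 0.0393
```

```bash
python3 -c "import aim;aim.knob([.44,.1765,.082],34,.0,2.3)"
```

```text
t 19.58 pos [0.4339 0.179  0.1062] rot [-164.9    21.07 -141.39] f [-1.5 -1.3  0.7] w 0.0393 q [-27.2 -17.3  -9.5 134.6  17.4  42.4  78.1]
shift cm [0.58 0.06 2.44] turn [-0.06 -0.37 -0.45]
```

Call:
servo_tool(plan=[[0.45,[0.3,0.1,0.9],[0,0,0]],[0.45,[0.3,0,0.9],[0,0,0]],[0.45,[0.1,0,0.7],[0,0,0]],[0.45,[0,0,0],[0,0,0]]])

```text
time_s: 19.92
tool_pos: [0.4426, 0.1765, 0.083]
tool_rot: [-165.0, 21.4, -141.7]
force: [0.2, -0.3, 0.3]
grip_width: 0.0391
```

```bash
python3 -c "import aim;aim.knob([.44,.1765,.082],34,-.013,2.3)"
```

```text
t 19.92 pos [0.4426 0.1765 0.083 ] rot [-164.98   21.37 -141.71] f [ 0.2 -0.3  0.3] w 0.0391 q [-26.2 -14.5  -9.6 135.7  19.2  38.4  76.5]
shift cm [0.22 0.16 1.28] turn [-0.09 -0.16 -0.82]
```

Call:
servo_tool(plan=[[0.45,[0.1,0.1,0.6],[0,0,-0.5]],[0.45,[0.1,0.1,0.6],[0,0,0]],[0.45,[0,0,0.1],[0,0,0]]])

```text
time_s: 20.17
tool_pos: [0.447, 0.1777, 0.0696]
tool_rot: [-164.8, 21.3, -141.2]
force: [-0.4, -0.4, 0.4]
grip_width: 0.039
```

```bash
python3 -c "import aim;aim.knob([.44,.1765,.082],34,-.013,2.3)"
```

```text
t 20.17 pos [0.447  0.1777 0.0696] rot [-164.79   21.27 -141.19] f [-0.4 -0.4  0.4] w 0.039 q [-25.8 -12.6  -9.9 136.1  20.5  36.3  75.6]
shift cm [ 0.13 -0.02 -0.12] turn [-0.09 -0.13 -0.33]
```

No contact with the skirt. Closing on the bar.

Call:
servo_tool(plan=[[0,[0,0,0],[0,0,0]],[0,[0,0,0.05],[0,0,0]],[0,[0,0,0.05],[0,0,0]],[0,[0,0,0.05],[0,0,0]],[0,[0,0,0],[0,0,0]]], force=25)

```text
time_s: 20.58
tool_pos: [0.4481, 0.1777, 0.068]
tool_rot: [-164.8, 21.2, -141.2]
force: [4.2, -8.3, 1.1]
grip_width: 0.0132
```

```bash
python3 -c "
import aim;aim.knob([.44,.1765,.082],34,-.013,2.3)
print(aim.env.get_obs()['wrist_torque'])"
```

```text
t 20.58 pos [0.4481 0.1777 0.068 ] rot [-164.75   21.23 -141.15] f [ 4.2 -8.3  1.1] w 0.0132 q [-25.8 -12.3  -9.9 136.   20.8  36.   75.4]
shift cm [ 0.15 -0.01 -0.31] turn [-0.11 -0.16 -0.28]
[-1.23279756 -0.5632942  -0.37217129]
```

Call:
servo_tool(plan=[[0,[0,0,0],[0,0,4]],[0,[0,0,0],[0,0,5]],[0,[0,0,0],[0,0,5]],[0,[0,0,0],[0,0,5]]], force=30)

```text
time_s: 20.92
tool_pos: [0.4486, 0.1767, 0.0682]
tool_rot: [-173.0, 25.1, -162.0]
force: [1.9, -0.4, -2.0]
grip_width: 0.0136
```

```bash
python3 -c "
import aim;aim.knob([.44,.1765,.082],34,-.016,2.3)
print(aim.env.get_obs()['wrist_torque'])"
```

```text
t 20.92 pos [0.4486 0.1767 0.0682] rot [-172.96   25.1  -162.05] f [ 1.9 -0.4 -2. ] w 0.0136 q [-22.8 -12.3 -12.5 136.   19.9  35.8  56.7]
shift cm [ 0.16  0.05 -0.01] turn [ -0.23  -0.1  -19.86]
[-0.0117244   0.31525082  0.03290974]
```

Call:
servo_tool(plan=[[0,[0.05,0,0],[0,0,5.5]],[0,[0.05,0,0],[0,0,6]],[0,[0.05,0,0],[0,0,6]],[0,[0,0,0],[0,0,6]],[0,[0,0,0],[0,0,6]],[0,[0,0,0],[0,0,6]],[0,[0,0,0],[0,0,6]],[0,[0,0,0],[0,0,5]]])

```text
time_s: 21.58
tool_pos: [0.4484, 0.1746, 0.0681]
tool_rot: [164.6, 21.4, 144.4]
force: [1.5, -0.4, -1.3]
grip_width: 0.0135
```

```bash
python3 -c "
import aim;aim.knob([.44,.1765,.082],34,-.016,2.3)
print(aim.env.get_obs()['wrist_torque'])"
```

```text
t 21.58 pos [0.4484 0.1746 0.0681] rot [164.58  21.38 144.44] f [ 1.5 -0.4 -1.3] w 0.0135 q [-15.1 -12.6 -19.3 136.   17.3  35.   10.2]
shift cm [ 0.24  0.1  -0.02] turn [ -0.34   0.16 -68.85]
[0.11279169 0.34595431 0.22133415]
```

Call:
servo_tool(plan=[[0.35,[0,0,0],[0,0,0]],[0.35,[0,0,0],[0,0,0]],[0.35,[0,0,0],[0,0,0]],[0.35,[0,0,-0.5],[0,0,0]],[0.35,[0,0,-1],[0,0,0]],[0.35,[0,0,-1.2],[0,0,0]],[0.35,[0,0,-1.2],[0,0,0]],[0.35,[-1.1,0.7,-2.7],[0,0,0]],[0.35,[-1.1,0.7,-2.7],[0,0,0]],[0.35,[-1.1,0.7,-2.7],[0,0,0]],[0.35,[-1.1,0.7,-2.7],[0,0,0]]])

```text
time_s: 22.5
tool_pos: [0.4563, 0.1909, 0.2049]
tool_rot: [167.5, 20.7, 145.7]
force: [0.7, 1.2, 0.0]
grip_width: 0.0305
```

Run:
```python
import aim;from h import *;from cell import env
aim.knob([.44,.1765,.082],-34,.12,2.3)
c=wrist(env);t=env.read_camera("top")["image"];s=env.read_camera("scene")["image"]
a=cv2.resize(c["image"][40:300],(500,254),interpolation=cv2.INTER_CUBIC)
b=cv2.resize(c["image"][80:220,180:345],(300,254),interpolation=cv2.INTER_CUBIC)
d=np.hstack([cv2.resize(t[130:280,80:380],(500,250)),cv2.resize(s[130:290,130:322],(300,250))])
cv2.imwrite("pics/m7.png",np.vstack([np.hstack([a,b]),d]))
```

```text
t 22.5 pos [0.4563 0.1909 0.2049] rot [167.51  20.71 145.7 ] f [0.7 1.2 0. ] w 0.0305 q [-27.3 -17.3  -8.7 122.2  14.5  56.6  15.9]
shift cm [ 4.98 -5.06 -1.4 ] turn [-2.67 -0.65  0.12]
```

View pics/m7.png

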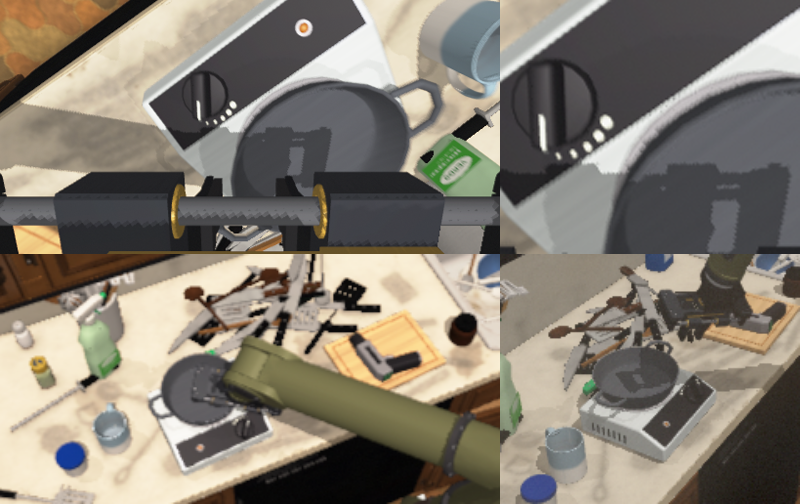

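The knob pointer is at the smallest dot (low), the pan is in place on the plate, the thermometer lies flat on the board, and mug, tub and jar are undisturbed. The gripper touches nothing, so I'm handing in.

```bash
python3 -c "
from cell import env
o=env.get_obs();print(o['time_s'],o['qpos'][1],o['force']);env.sign_off()"
```

```text
22.65 -17.277055558999482 [ 0.13520249  0.23184334 -0.65255489]
the job is handed in; nothing more can be done
```

The job is done and handed in at 22.6 s of the 64 s allowed.

- **Heat check:** I picked the thermometer off the board and aimed it from the pan's -y side. It was held still for 2.4 s, about 0.148 m from the pan's middle, slanting 39.6° down. By my measurement the line of sight met the floor within about 5 mm of the middle. There is no direct reading of the thermometer to confirm this.
- **Laying it back:** I set it on the board at the pick-up spot. The wrist showed about 8 N of contact before release, and a picture afterwards showed it lying flat on the same side.
- **Knob:** I gripped the bar and turned it about 68.5° clockwise. The last picture shows the pointer at the smallest dot (low).
- **Final checks:** The pan is still on the plate, and the mug, tub and jar look untouched. The gripper was clear, with residual force under 1 N.

**Disagreements and close calls:**
- The arm drifted a few millimetres while the fingers were closing, so I gripped the thermometer about 6 mm further forward and higher on the barrel than planned. It did not slip.
- The position estimates disagreed by 5 to 6 mm between views: the knob sideways between two wrist views, and the pan and board fore-and-aft between cameras.
- Joint 2 sat right at its lower limit near the knob, reading -17.28° at the end against a limit of -17.29°. Rounded readings of -17.3° came up along the way, so I can't rule out a brief touch of the limit.

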